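Stroke the socket covers shut

TASK

Run your fingertips lightly along the top of the socket strip, from the end with the switch to the other end, so that its four hinged covers are pressed shut one after another in that order and all lie flat. Only touch: do not lift the strip, push it from its place, press hard or swing a cover wide open, and leave the jar, glue stick, tape and stapler where they stand.

Things in the scene. Friction and masses are not known exactly. Their poses are not given: they have to be found in the camera images.
- strip: Loose grey socket strip, 260 long (local x), 64 wide (local y), body 40 high, 0.9 kg, rubber feet; points any way. Origin: centre of underside; local z up. Black rocker switch on top near the -x end. On top four white covers in a row, hinged at local x = -78, -28, 22, 72 (y = 0, height 40), first nearest the switch. A shut cover's top is 44 above the counter; the rest is lower than 44. (mm)
- switch (a point): Top of the black rocker switch (22 x 16, 3 proud of the strip, fixed, not to be operated), at local x = -101 of the strip: marks the end to start from. (mm)
- row_end (a point): Top of the strip's body at the end without a switch, local x = 125, height 40: where the row of covers has ended. The strip is not fixed: it slides on the counter if dragged along with more than about 5 to 8 N, so press down with only a few newtons while stroking. (mm)
- cover1 (a joint): Opening angle of the first cover from the switch end, rad: 0 is shut flat, positive is free edge raised (starts ajar at 0.35 to 0.9). Light friction hinge, about 0.006 N m, no spring: it stays where it is left.
- cover1_edge (a point): Middle of the upper free edge of the first cover. Each cover is a flat flap 42 long (strip x), 46 wide, 4 thick, hinged along its edge nearer the switch, free edge away from the switch: a fingertip moving along from the switch end, 44 to 46 above the counter, folds it shut; the other way catches under it. (mm)
- cover2 (a joint): Opening angle of the second cover from the switch end, rad: 0 is shut flat, positive is free edge raised (starts ajar at 0.35 to 0.9). Light friction hinge, about 0.006 N m, no spring: it stays where it is left.
- cover2_edge (a point): Middle of the upper free edge of the second cover. Each cover is a flat flap 42 long (strip x), 46 wide, 4 thick, hinged along its edge nearer the switch, free edge away from the switch: a fingertip moving along from the switch end, 44 to 46 above the counter, folds it shut; the other way catches under it. (mm)
- cover3 (a joint): Opening angle of the third cover from the switch end, rad: 0 is shut flat, positive is free edge raised (starts ajar at 0.35 to 0.9). Light friction hinge, about 0.006 N m, no spring: it stays where it is left.
- cover3_edge (a point): Middle of the upper free edge of the third cover. Each cover is a flat flap 42 long (strip x), 46 wide, 4 thick, hinged along its edge nearer the switch, free edge away from the switch: a fingertip moving along from the switch end, 44 to 46 above the counter, folds it shut; the other way catches under it. (mm)
- cover4 (a joint): Opening angle of the fourth cover from the switch end, rad: 0 is shut flat, positive is free edge raised (starts ajar at 0.35 to 0.9). Light friction hinge, about 0.006 N m, no spring: it stays where it is left.
- cover4_edge (a point): Middle of the upper free edge of the fourth cover. Each cover is a flat flap 42 long (strip x), 46 wide, 4 thick, hinged along its edge nearer the switch, free edge away from the switch: a fingertip moving along from the switch end, 44 to 46 above the counter, folds it shut; the other way catches under it. (mm)
- jar: Bystander: lidded blue ceramic jar, 74 diameter, 104 tall, standing; origin at the centre of its underside. (mm)
- glue: Bystander: upright glue stick, 29 diameter, 88 tall, white with black cap; origin at the centre of its underside. (mm)
- tape: Bystander: roll of grey tape lying flat, 80 diameter, 19 high; origin at the centre of its underside. (mm)
- stapler: Bystander: black and steel stapler, 130 long (local x), 34 wide, 62 high; origin at the centre of its underside. (mm)

How it is judged:
By the outcome, as a careful person would: the job done as asked, in the order asked, and still so for the second after the job is handed in, with the robot touching nothing.
It also fails if it takes over 38 s, if anything falls off the work surface, if the arm or the gripper's body presses on something with over 40 N, if the wrist force passes 120 N, or if a joint passes its speed limit or range.

ROBOT

A 6-joint arm with a two-finger parallel gripper is mounted at the origin on the work surface. World frame = base frame: x ahead of the robot, y to its left, z up, the work surface at z = 0. Lengths are in mm, angles in rad, forces in N, time in s.
With the tool pointing down it reaches from about 350 to 725 mm from the base axis. Payload 4.3 kg.
Tool frame: the origin (TCP) lies at the very end of the fingers, on their centre line; the grasp point (between the pads) lies manip.pinch_z behind it (manip.pinch_z is the distance from the TCP to the grasp point, in mm); z points along the fingers, y is the line along which they close (so a half turn about z gives the same grasp; the last joint's range is limited). The gripper opens to 85 mm and grips with 20 to 120 N. Pads are 22 mm wide; open, the fingers measure 114 mm over their backs; the gripper's body (76 mm by 85 mm) begins 54 mm behind the grasp point. The pads swing forward as they close: fully open they stand 13 mm farther back than shut.
Start: joints at [-1.226, 0.377, 0.081, 1.274, 0, 1.46], TCP at [252.603, -516.583, 231.329] pointing down, gripper open.
Joint ranges: [-2.72, 2.72], [-0.84, 1.66], [-1.02, 1.22], [-1.77, 2.12], [-1.37, 1.28], [-3.14, 3.14]. Speed limits (rad/s): [2.57, 2.57, 3.14, 3.14, 3.14, 3.14].

INTERFACE

Orientations are given as [roll, pitch, yaw] about the fixed x, y, z axes, in that order (R = Rz(yaw) Ry(pitch) Rx(roll)).
In Python, from plant import manip gives the robot as it stands.
- The arm moves only by the tool send_rows, never from a script. Its argument "moves" is text: rows parted by semicolons, each of 7 numbers parted by spaces: the shift along the tool's x, y, z in mm, then the turn, a rotation vector about the tool's x, y, z in rad, then the opening, from 0 (shut) to 1 (fully open). In form: x y z ax ay az fingers; .... A call has 1 to 8 rows; each row is the pose to reach, as a shift and turn from the pose commanded when the call began, along the tool's axes at that moment; what a row does not reach only later rows make up. A row lasts 1/8 s, in which the tool goes at most 62.5 mm and 10.7 degrees, less where a joint would pass 70% of its speed; a pose out of reach is approached as far as the arm can. A call with a gripper value outside its range is refused whole. The fingers move at their own pace and stop on an object; "grip_force" is the grip in N (left out, the last holds). Time passes only in rows, so rows that repeat a pose let the fingers close. It gives the time, the measured TCP pose, the force, the opening and the grip force at its end, in the units of the state.
- manip.get_state(): the state, without advancing time (a new reading comes with each control period).
- manip.camera(name): name is "scene" or "top"; returns (picture, depth): 420x560x3 uint8, red, green, blue; 420x560 float32, mm along the optical axis (not along the pixel's ray), 0 where there is no reading.
- manip.camera_params(name): a dict with "K" (3x3 intrinsics, pixels), "dist" ([k1, k2, p1, p2, k3] as OpenCV has them; the pictures are not rectified), "world_from_camera" (4x4, takes a point from camera to world coordinates). Camera axes: x right, y down, z forward; pixel columns grow to the right and rows downward; lengths in mm; the calibration is good to about 2 mm. A picture is of the moment at which its call begins. camera_params takes no time and is no camera call.
- manip.sign_off(): hands the job in; it is judged then, once.
The state is a dict: "t": time; "joints": joint angles; "joint_vel": joint speeds; "tau": joint torques, N m; "tcp_pos": TCP position; "ee_rot": TCP orientation; "force": force on the tool from outside, world axes, zero at the start; "moment": the same for the moment, N m; "opening": opening from 0.0 (shut) to 1.0 (fully open); "gripper_force": force on a finger pad.
Only numpy, scipy, OpenCV 4.12 (cv2) and the standard library are available. Lean on these libraries where they do the work, as an engineer would, in place of code of your own. Each camera call takes 0.05 s, during which the arm holds its last target. There are 200 camera calls.

## Working session

There is one attempt and no reset: what is moved stays moved. The work goes in short steps, Python scripts to look and compute and a tool call to move; the robot and the scene stay as the last step left them, time stands still between calls to the robot, and variables do not carry over. Pictures are saved under pics/ and viewed, at most 10 in all, crops included, and the job is handed in when it is done.

Besides the shell and the picture viewer there is one more tool, called after "Request:" as name(argument=value, ...) on one line, values as JSON. send_rows: Moves the arm, as the interface text tells. Its arguments: {"type":"object","properties":{"moves":{"type":"string"},"grip_force":{"type":"number"}},"required":["moves"]}

```bash
mkdir -p pics; python3 - <<'E'
from plant import manip
import cv2,numpy as np
for n in("top","scene"):
    p,d=manip.camera(n); cv2.imwrite(f"pics/{n}0.png",p[:,:,::-1]); np.savez(f"{n}0.npz",p=p,d=d)
    c=manip.camera_params(n); print(n,c["K"].tolist(),c["dist"],np.round(c["world_from_camera"],3).tolist())
s=manip.get_state();print(s,manip.pinch_z)
E
```

```text
top [[381.3811535015748, 0.0, 278.9379193860993], [0.0, 381.3811535015748, 215.30103402176698], [0.0, 0.0, 1.0]] [0.00727231 0.         0.         0.         0.        ] [[-0.015, -0.986, 0.165, 463.782], [-1.0, 0.013, -0.011, 39.52], [0.009, -0.166, -0.986, 701.982], [0.0, 0.0, 0.0, 1.0]]
scene [[513.9445057665606, 0.0, 271.4752062143979], [0.0, 513.9445057665606, 210.38777899471404], [0.0, 0.0, 1.0]] [-0.13481945  0.          0.          0.          0.        ] [[-0.575, 0.483, -0.66, 1147.339], [0.818, 0.329, -0.472, 454.964], [-0.011, -0.812, -0.584, 580.112], [0.0, 0.0, 0.0, 1.0]]
{'t': 0.1, 'joints': array([-1.22629156e+00,  3.78057384e-01,  7.97957826e-02,  1.27440987e+00,
        1.21604670e-05,  1.46049131e+00]), 'joint_vel': array([ 0.00066048, -0.00048545,  0.00352892, -0.00183188,  0.00218326,
       -0.00128901]), 'tau': array([ 1.22520396e-03, -4.64692497e+01,  2.70583481e+01,  1.20426732e-02,
       -6.83618896e-05,  2.15750511e-06]), 'tcp_pos': array([ 252.40264549, -515.99828354,  230.42989713]), 'ee_rot': array([-3.13973025e+00, -2.18504854e-04,  4.54809569e-01]), 'force': array([ 0.04378818, -0.23339914,  1.40462682]), 'moment': array([ 0.05690831,  0.00380103, -0.0298156 ]), 'gripper_force': 0.0, 'opening': 1.0023853727006802} 18.700000000000003
```

View pics/top0.png

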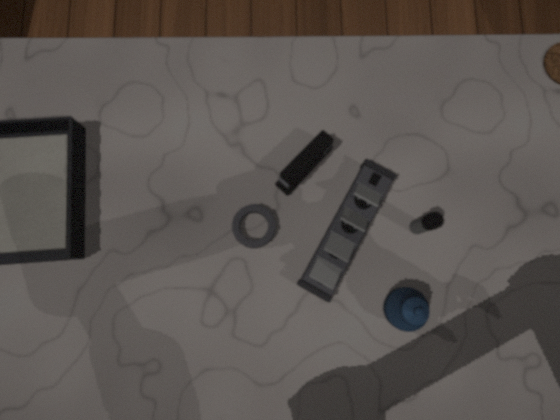

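View pics/scene0.png

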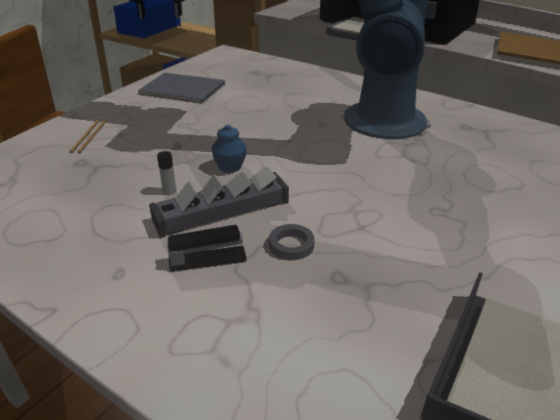

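The top view shows the strip from about (380,166), the switch end with the switch at (375,179), to (315,292). The stapler is at (305,162), tape at (256,226), glue at (432,220) and jar at (407,309). All four covers are ajar.

```bash
cat > h.py <<'E'
import cv2,numpy as np
from plant import manip
def cloud(n,d):
    c=manip.camera_params(n);h,w=d.shape
    u,v=np.meshgrid(np.arange(w),np.arange(h))
    r=cv2.undistortPoints(np.stack([u.ravel(),v.ravel()],1).astype(float)[:,None],c["K"],c["dist"])[:,0]
    P=np.c_[r,np.ones(len(r))]*d.reshape(-1,1); T=c["world_from_camera"]
    return (P@T[:3,:3].T+T[:3,3]).reshape(h,w,3)
def ray(n,px,z):
    c=manip.camera_params(n);T=c["world_from_camera"]
    r=cv2.undistortPoints(np.array([[px]],float),c["K"],c["dist"])[0,0]
    q=T[:3,:3]@np.r_[r,1];return T[:3,3]+q*(z-T[2,3])/q[2]
E
python3 - <<'E'
from h import *
f=np.load("top0.npz");d=f["d"];C=cloud("top",d);Z=C[...,2]
print("counter z",np.median(Z[330:400,150:250]))
m=((Z>12)&(d>0)).astype(np.uint8);m[:,:150]=0;m[:40]=0
n,l,s,c=cv2.connectedComponentsWithStats(m)
for i in range(1,n):
    if s[i,4]<80: continue
    P=C[l==i];r=cv2.minAreaRect(P[:,:2].astype(np.float32))
    print(s[i],np.round(r[0]),np.round(r[1]),round(r[2],1),"zmax",P[:,2].max())
for px in [(364,160),(397,175),(332,300),(298,283),(375,179)]: print(px,np.round(ray("top",px,43 if px[0]==375 else 40),1))
p=f["p"][145:310,285:410];g=cv2.convertScaleAbs(cv2.resize(p[:,:,::-1],None,fx=3.5,fy=3.5,interpolation=2),alpha=2);cv2.imwrite("pics/crop.png",g)
E
```

```text
counter z -0.5819766998021123
[ 277  130   56   64 1251] [674. -15.] [ 30. 124.] 46.2 zmax 63.0027399844281
[ 296  159  101  144 5115] [551. -89.] [ 65. 260.] 59.9 zmax 74.48327678789246
[231 204  44  44 891] [561.  80.] [78. 79.] 89.3 zmax 21.675407360598456
[412 212  33  22 495] [ 556. -223.] [28. 28.] 36.8 zmax 89.80937113563516
[ 384  287   46   45 1634] [ 412. -179.] [72. 72.] 40.7 zmax 104.13264412651472
(364, 160) [ 674.2 -123.3   40. ]
(397, 175) [ 645.5 -181.2   40. ]
(332, 300) [427.9 -56.1  40. ]
(298, 283) [457.1   1.   40. ]
(375, 179) [ 637.8 -140.4   43. ]
```

View pics/crop.png

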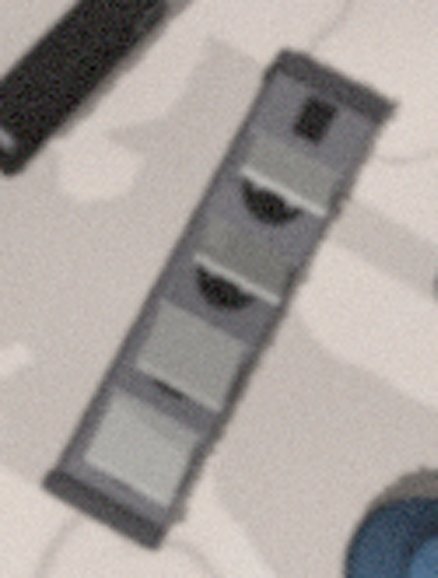

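The zoomed crop confirms it. The switch is at the upper end and the covers are hinged on the switch side. The depth rectangle is 65x260 mm, centred at (551,-89), with its axis at about 150°. Next I close the fingers and move above the switch end.

Request:
send_rows(moves="520 -157 0 0 0 -1.2 0;520 -157 0 0 0 -1.2 0;520 -157 0 0 0 -1.2 0;520 -157 0 0 0 -1.2 0;520 -157 0 0 0 -1.2 0;520 -157 0 0 0 -1.2 0;520 -157 0 0 0 -1.2 0;520 -157 0 0 0 -1.2 0")

```text
t: 1.1
tcp_pos: [620.2, -174.8, 230.8]
ee_rot: [-3.141, 0.0, 1.655]
force: [1.0, -1.3, 0.7]
opening: 0.0
gripper_force: 0.0
```

```bash
cat >> h.py <<'E'
from scipy.spatial.transform import Rotation as Ro
U=np.r_[np.cos(np.radians(150)),np.sin(np.radians(150)),0]
N=np.r_[-U[1],U[0],0]
def go(lx,z,ly=0):
    s=manip.get_state();p=s["tcp_pos"];R=Ro.from_euler("xyz",s["ee_rot"])
    t=np.r_[551,-89,0]+lx*U+ly*N;t[2]=z
    D=Ro.from_euler("xyz",[np.pi,0,np.radians(150)])
    print("t",s["t"],"local x,y,z",np.round([(p-[551,-89,0])@U,(p-[551,-89,0])@N,p[2]],1),"rpy",np.round(s["ee_rot"],3),"F",np.round(s["force"],1),"op",s["opening"])
    print("shift",np.round(R.inv().apply(t-p),1),"rot",np.round((R.inv()*D).as_rotvec(),3))
E
python3 -c "
from h import *
go(-113,100)"
```

```text
t 1.1 local x,y,z [-102.8   39.8  230.8] rpy [-3.141  0.     1.655] F [ 1.  -1.3  0.7] op 0.00038708718319757765
shift [ 26.8  31.2 130.8] rot [-0.001 -0.    -0.963]
```

Request:
send_rows(moves="27 31 50 0 0 -0.963 0;27 31 90 0 0 -0.963 0;27 31 130 0 0 -0.963 0;27 31 130 0 0 -0.963 0;27 31 130 0 0 -0.963 0;27 31 130 0 0 -0.963 0;27 31 130 0 0 -0.963 0;27 31 130 0 0 -0.963 0")

```text
t: 2.1
tcp_pos: [647.8, -147.0, 101.4]
ee_rot: [-3.142, 0.0, 2.616]
force: [-1.3, 0.2, 0.2]
opening: -0.004
gripper_force: 0.0
```

```bash
python3 -c "
from h import *
go(-113,52)
p,d=manip.camera('scene');cv2.imwrite('pics/s1.png',cv2.resize(p[120:300,100:340,::-1],None,fx=3,fy=3))"
```

```text
t 2.1 local x,y,z [-112.8    1.9  101.4] rpy [-3.142  0.     2.616] F [-1.3  0.2  0.2] op -0.0035629814998441745
shift [-0.2  1.9 49.4] rot [-0.     0.    -0.002]
```

View pics/s1.png

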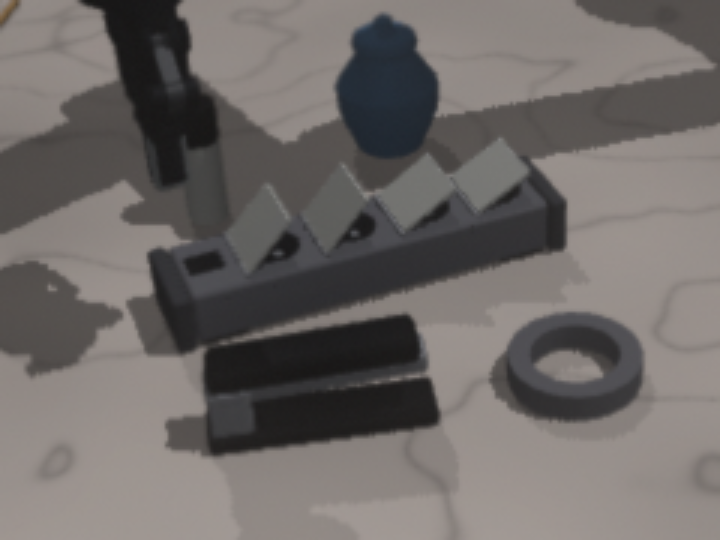

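The closed fingertips are above the switch end, at about (168,180) in the crop. The covers are undisturbed. Now I lower in stages.

Request:
send_rows(moves="0 2 25 0 0 0 0;0 2 45 0 0 0 0;0 2 52 0 0 0 0;0 2 54.5 0 0 0 0;0 2 54.5 0 0 0 0;0 2 54.5 0 0 0 0")

```text
t: 2.9
tcp_pos: [649.4, -145.5, 47.8]
ee_rot: [3.141, 0.002, 2.618]
force: [0.1, -0.1, 0.5]
opening: 0.0
gripper_force: 0.0
```

```bash
python3 -c "
from h import *
go(-60,46)"
```

```text
t 2.9 local x,y,z [-113.5   -0.3   47.8] rpy [3.141e+00 2.000e-03 2.618e+00] F [ 0.1 -0.1  0.5] op 0.00010533440749914464
shift [53.5 -0.3  1.7] rot [ 0.     0.002 -0.   ]
```

Request:
send_rows(moves="6 0 1.3 0 0 0 0;14 0 1.3 0 0 0 0;22 0 1.3 0 0 0 0;30 0 1.3 0 0 0 0;38 0 1.3 0 0 0 0;46 0 1.3 0 0 0 0;54 0 1.3 0 0 0 0;62 0 1.3 0 0 0 0")

```text
t: 3.9
tcp_pos: [594.4, -113.9, 45.4]
ee_rot: [-3.141, -0.0, 2.618]
force: [0.0, -0.2, 0.4]
opening: -0.004
gripper_force: 0.0
```

```bash
python3 -c "
from h import *
go(-42,44.5)"
```

```text
t 3.9 local x,y,z [-50.   -0.2  45.4] rpy [-3.141 -0.     2.618] F [ 0.  -0.2  0.4] op -0.003767708038836531
shift [ 8.  -0.2  0.9] rot [-0. -0. -0.]
```

Request:
send_rows(moves="2 0 0.5 0 0 0 0;3 0 0.8 0 0 0 0;3 0 0.8 0 0 0 0")

```text
t: 4.28
tcp_pos: [592.6, -112.8, 44.7]
ee_rot: [-3.142, 0.0, 2.618]
force: [-0.1, -0.7, 0.4]
opening: -0.003
gripper_force: 0.0
```

Request:
send_rows(moves="0 0 0.5 0 0 0 0;0 0 0.5 0 0 0 0;0 0 0.5 0 0 0 0")

```text
t: 4.65
tcp_pos: [592.5, -112.8, 44.1]
ee_rot: [-3.142, 0.0, 2.618]
force: [-1.2, 0.3, -0.3]
opening: 0.007
gripper_force: 0.0
```

Request:
send_rows(moves="0 0 0.4 0 0 0 0;0 0 0.4 0 0 0 0;0 0 0.4 0 0 0 0")

```text
t: 5.03
tcp_pos: [592.6, -112.8, 44.0]
ee_rot: [-3.142, 0.0, 2.618]
force: [-0.4, 0.5, 3.1]
opening: -0.0
gripper_force: 1.4
```

```bash
python3 -c "
from h import *
go(-42,44.5)
p,d=manip.camera('scene');cv2.imwrite('pics/s2.png',cv2.resize(p[120:300,100:340,::-1],None,fx=3,fy=3))"
```

```text
t 5.025 local x,y,z [-47.9  -0.2  44. ] rpy [-3.142  0.     2.618] F [-0.4  0.5  3.1] op -0.0003731835769072469
shift [ 5.9 -0.2 -0.5] rot [-0.  0. -0.]
```

View pics/s2.png

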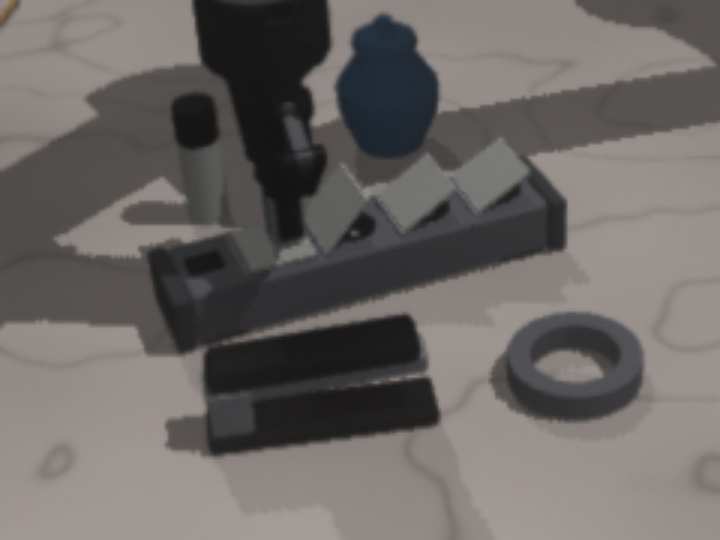

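Cover 1 is shut: the fingertip is at (288,235) and cover 2 is still up. Contact came at z=44.0 with 3 N. I continue cover by cover.

Request:
send_rows(moves="5 0 -1.0 0 0 0 0;13 0 -1.2 0 0 0 0;21 0 -1.2 0 0 0 0;29 0 -1.2 0 0 0 0;37 0 -1.2 0 0 0 0;45 0 -1 0 0 0 0;50 0 -0.3 0 0 0 0;50 0 0 0 0 0 0")

```text
t: 6.08
tcp_pos: [548.3, -87.2, 43.9]
ee_rot: [-3.142, -0.001, 2.618]
force: [-4.6, 1.8, 5.0]
opening: -0.003
gripper_force: 2.9
```

Request:
send_rows(moves="0 0 0.1 0 0 0 0;0 0 0.1 0 0 0 0")

```text
t: 6.32
tcp_pos: [548.3, -87.2, 43.9]
ee_rot: [3.141, -0.002, 2.618]
force: [-5.0, 1.5, 6.3]
opening: 0.006
gripper_force: 3.2
```

Request:
send_rows(moves="1 0 -1.2 0 0 0 0;7 0 -1.5 0 0 0 0;15 0 -1.5 0 0 0 0;23 0 -1.5 0 0 0 0;31 0 -1.5 0 0 0 0;39 0 -1.4 0 0 0 0;46 0 -1 0 0 0 0;49 0 -0.7 0 0 0 0")

```text
t: 7.32
tcp_pos: [506.1, -62.9, 44.3]
ee_rot: [-3.141, -0.0, 2.618]
force: [0.2, -0.7, 0.5]
opening: -0.001
gripper_force: 0.0
```

Request:
send_rows(moves="0 0 0.3 0 0 0 0;0 0 0.3 0 0 0 0")

```text
t: 7.58
tcp_pos: [507.0, -63.4, 44.1]
ee_rot: [-3.142, 0.0, 2.618]
force: [0.9, -0.6, -0.3]
opening: 0.003
gripper_force: 0.0
```

```bash
python3 -c "
from h import *
go(52,44)
p,d=manip.camera('scene');cv2.imwrite('pics/s3.png',cv2.resize(p[120:300,100:340,::-1],None,fx=3,fy=3))"
```

```text
t 7.575 local x,y,z [51.  -0.2 44.1] rpy [-3.142  0.     2.618] F [ 0.9 -0.6 -0.3] op 0.0030706464064485283
shift [ 1.  -0.2  0.1] rot [-0.  0. -0.]
```

View pics/s3.png

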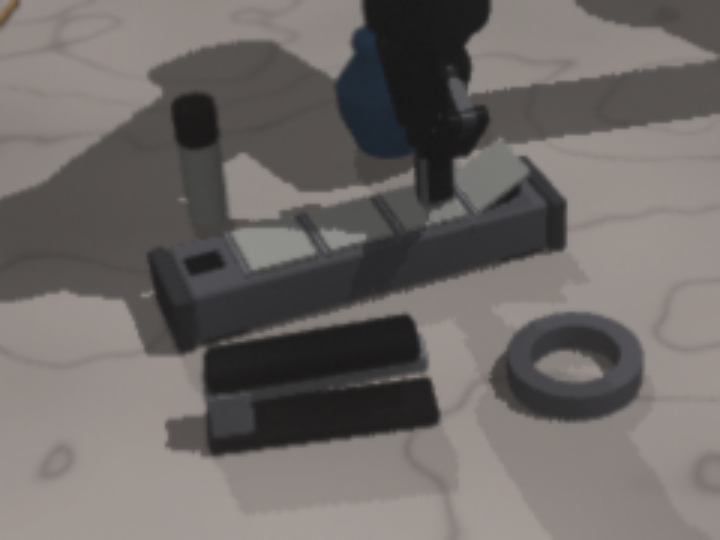

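Covers 1–3 are shut and the strip is unmoved; the finger is at (437,195) and cover 4 is still ajar.

Request:
send_rows(moves="0 0 0.3 0 0 0 0;0 0 0.3 0 0 0 0")

```text
t: 7.88
tcp_pos: [507.1, -63.4, 44.0]
ee_rot: [3.142, 0.001, 2.618]
force: [-0.2, -0.7, 1.7]
opening: 0.002
gripper_force: 1.2
```

Request:
send_rows(moves="1 0 -1 0 0 0 0;9 0 -1.2 0 0 0 0;17 0 -1.2 0 0 0 0;25 0 -1.2 0 0 0 0;33 0 -1.2 0 0 0 0;41 0 -1.1 0 0 0 0;48 0 -0.7 0 0 0 0;51 0 -0.4 0 0 0 0")

```text
t: 8.88
tcp_pos: [461.9, -37.4, 44.1]
ee_rot: [-3.141, -0.0, 2.618]
force: [0.4, -0.7, 0.7]
opening: -0.0
gripper_force: 0.1
```

Request:
send_rows(moves="0 0 0.3 0 0 0 0;0 0 0.3 0 0 0 0")

```text
t: 9.12
tcp_pos: [461.8, -37.3, 43.9]
ee_rot: [3.142, -0.002, 2.618]
force: [-3.9, 2.2, 5.5]
opening: -0.002
gripper_force: 2.7
```

Now I glide lightly past the end of the row and lift off.

Request:
send_rows(moves="0 0 -0.7 0 0 0 0;7 0 -0.8 0 0 0 0;15 0 -0.8 0 0 0 0;23 0 -1 0 0 0 0;23 0 -20 0 0 0 0;23 0 -70 0 0 0 0;23 0 -120 0 0 0 0;23 0 -120 0 0 0 0")

```text
t: 10.12
tcp_pos: [445.5, -26.6, 167.7]
ee_rot: [3.139, 0.008, 2.618]
force: [0.5, -0.1, -0.4]
opening: -0.002
gripper_force: 0.0
```

Request:
send_rows(moves="0 -60 0 0 0 0 0;0 -120 0 0 0 0 0;0 -160 0 0 0 0 0;0 -160 0 0 0 0 0;0 -160 0 0 0 0 0;0 -160 0 0 0 0 0")

```text
t: 10.88
tcp_pos: [362.8, -163.7, 163.5]
ee_rot: [3.141, -0.001, 2.62]
force: [0.1, -0.0, 0.2]
opening: -0.0
gripper_force: 0.0
```

```bash
python3 - <<'E'
from h import *
go(0,0)
p,d=manip.camera('scene');cv2.imwrite('pics/s4.png',cv2.resize(p[120:300,100:340,::-1],None,fx=3,fy=3))
p,d=manip.camera('top');C=cloud("top",d);Z=C[...,2]
X=(C-[551,-89,0])@U;Y=(C-[551,-89,0])@N
b=(abs(X)<150)&(abs(Y)<45)&(Z>12)
if b.any(): r=cv2.minAreaRect(C[b][:,:2].astype(np.float32));print(r)
for h in(-78,-28,22,72):
    m=(X>h+3)&(X<h+39)&(abs(Y)<20);a=np.polyfit(X[m]-h,Z[m],1);print(h,np.round(a,3),m.sum(),np.percentile(Z[m],[5,95]).round(1))
E
```

```text
t 10.875 local x,y,z [125.6 158.8 163.5] rpy [ 3.141e+00 -1.000e-03  2.620e+00] F [ 0.1 -0.   0.2] op -0.0004737203494450258
shift [-126.   158.5  163.5] rot [ 0.    -0.001  0.002]
((551.6146240234375, -89.08419799804688), (64.62428283691406, 261.0729064941406), 59.89971160888672)
-78 [1.1000e-02 4.3278e+01] 453 [41.6 45.2]
-28 [-1.1000e-02  4.3648e+01] 467 [41.6 45.3]
22 [1.0000e-03 4.3487e+01] 483 [41.6 45.2]
72 [-3.000e-03  4.356e+01] 497 [41.8 45.2]
```

View pics/s4.png

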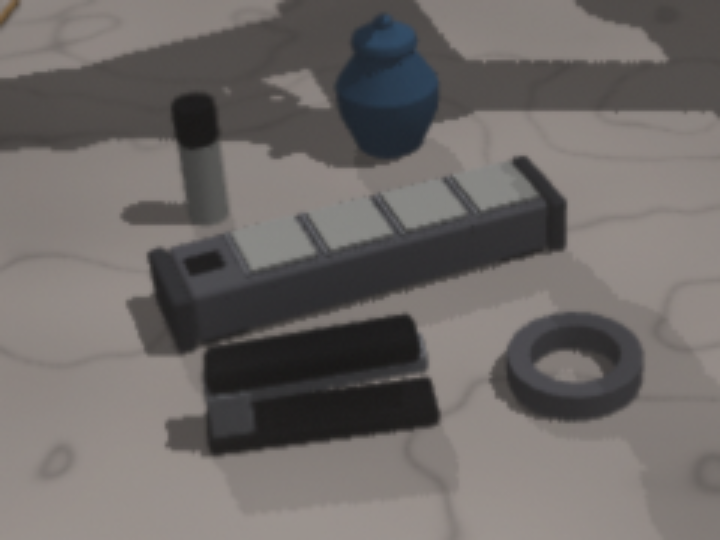

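All four covers lie flat from (270,243) to (495,185) in the crop. The strip is where it was, and so are the other objects.

```bash
python3 -c "
from plant import manip
print(manip.sign_off())"
```

```text
the job is handed in; nothing more can be done
None
```

I pressed the four covers shut in order from the switch end and all now measure flat; the strip's position measured unchanged, the last picture shows the jar, glue stick, tape and stapler where they stood, and the job was handed in at about 11 s.

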